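# Start the syringe warmer

## Robot

A 6-joint arm with a two-finger parallel gripper is mounted at the origin on the work surface. World frame = base frame: x ahead of the robot, y to its left, z up, the work surface at z = 0. Lengths are in m, angles in rad, forces in N, time in s.
With the tool pointing down it reaches from about 0.3 to 0.875 m from the base axis. Payload 6.4 kg.
Tool frame: the origin (TCP) lies at the very end of the fingers, on their centre line; the grasp point (between the pads) lies 19 mm behind it; z points along the fingers, y is the line along which they close (so a half turn about z gives the same grasp; the last joint's range is limited). The gripper opens to 85 mm and grips with 20 to 120 N. Pads are 22 mm wide; open, the fingers measure 114 mm over their backs; the gripper's body (76 mm by 85 mm) begins 54 mm behind the grasp point. The pads swing forward as they close: fully open they stand 13 mm farther back than shut.
Start: joints at [1.115, 0.181, 1.607, -0, 1.354, -0.206], TCP at [0.142, 0.557, 0.231] pointing down, gripper open.
Joint ranges: [-2.99, 2.99], [-0.89, 2.07], [0.3, 2.58], [-1.14, 4.28], [0, 2.63], [-3.12, 3.12]. Speed limits (rad/s): [2.57, 2.57, 3.01, 3.14, 3.14, 3.14].

## Interface

Orientations are given as a unit quaternion [w, x, y, z].
In Python, from bench import telemetry, camera, ctrl, spotter gives the robot as it stands.
- The arm moves only by the tool send_rows, never from a script. Its argument "series" is a list of rows, each a list of 3 entries, a list of its own where there are three numbers: the turn, a rotation vector about the world's x, y, z in degrees, then the shift along the world's x, y, z in mm, then the closure, from -1 (fully open) to 1 (shut), so that 0 is half open. In form: [[[rx, ry, rz], [dx, dy, dz], gripper], ...]. A call has 1 to 10 rows; each row is the pose to reach, as a shift and turn from the pose commanded when the call began; what a row does not reach only later rows make up. A row lasts 1/8 s, in which the tool goes at most 62.5 mm and 10.7 degrees, less where a joint would pass 70% of its speed; a pose out of reach is approached as far as the arm can. A call with a gripper value outside its range is refused whole. The fingers move at their own pace and stop on an object; the grip force is fixed at half the most. Time passes only in rows, so rows that repeat a pose let the fingers close. It gives the time, the measured TCP pose, the force, the opening and the grip force at its end, in the units of the state.
- telemetry.get_obs(): the state, without advancing time (a new reading comes with each control period).
- camera(name): name is "side" or "top" or "wrist"; returns a dict with "pixels" (480x640x3 uint8, red, green, blue), "camera_matrix" (3x3 intrinsics, pixels), "dist_coeffs" ([k1, k2, p1, p2, k3] as OpenCV has them; the pictures are not rectified), "xyz" and "orientation" of the camera in the world. Camera axes: x right, y up, looking along -z (the intrinsics and any distortion apply to the point x, -y, -z); pixel columns grow to the right and rows downward; lengths in m; the calibration is good to about 2 mm. A picture is of the moment at which its call begins. There is no depth.
- ctrl.hand_in(): hands the job in; it is judged then, once.
Trained networks look in the newest picture that a camera, given by its name, has taken for a name from the list of things; names that differ only in an ending like _2 or _b are one class to them, and where a whole thing is asked for, a point or a joint stands for the part that bears it (a point fixed in the world has none). Each returns a list of dicts, best first, with "conf" (0 to 1); they miss things now and then, are a little off and sometimes report something else, mostly with a low value. They report only what shows in the picture. A call takes as long as a camera call. They do not tell look-alikes from the thing itself.
- spotter.boxes_of(thing, camera): "xyz" ([x, y, z] in m, in world coordinates, good to about 4 mm: the middle of the surface that is visible of it).
- spotter.landmark_of(thing, camera): "xyz" ([x, y, z] in m, in world coordinates, good to about 4 mm: a listed point, or the origin of a listed thing).
The state is a dict: "time_s": time; "q": joint angles; "dq": joint speeds; "joint_efforts": joint torques, N m; "eef_pos": TCP position; "eef_rot": TCP orientation; "wrist_force": force on the tool from outside, world axes, zero at the start; "torque": the same for the moment, N m; "opening": opening from 0.0 (shut) to 1.0 (fully open); "grasp_force": force on a finger pad.
Only numpy, scipy, OpenCV 4.12 (cv2) and the standard library are available. Lean on these libraries where they do the work, as an engineer would, in place of code of your own. Each camera call takes 0.05 s, during which the arm holds its last target. There are 200 camera calls.

## Task

Start the syringe warmer on the treatment-room counter: press the blue programme key fully down and let it come back up, then press the green start key fully down and let it come back up. Never press the red stop key or hold two keys down together, and leave the white disinfectant bottle standing where it is.

Things in the scene. Friction and masses are not known exactly. Their poses are not given: they have to be found in the camera images.
- blue_top (a point): Round blue key, 36 mm across; point at the centre of its flat top, z axis up, 83 mm above the table. Programme key, pressed first. Spring travel 7 mm straight down: moves from about 1.5 N, fully down at 5 N, springs back when let go. The cap stands 11 mm proud of a black collar 52 mm across. Three such keys stand in a row 95 mm apart, in any order.
- green_top (a point): Round green key, 36 mm across; point at the centre of its flat top, z axis up, 83 mm above the table. Start key, pressed second. Spring travel 7 mm straight down: moves from about 1.5 N, fully down at 5 N, springs back when let go. The cap stands 11 mm proud of a black collar 52 mm across. Three such keys stand in a row 95 mm apart, in any order.
- red_top (a point): Round red key, 36 mm across; point at the centre of its flat top, z axis up, 83 mm above the table. Stop key, not to be pressed. Spring travel 7 mm straight down: moves from about 1.5 N, fully down at 5 N, springs back when let go. The cap stands 11 mm proud of a black collar 52 mm across. On the near half of the low white syringe warmer (220 x 320 x 60 mm, fixed).
- bottle_mid (a point): Loose white bottle with a blue cap, 66 mm across, 150 mm high, standing on the table beside the warmer; point at its centre, 75 mm above its base, z axis up. To be left standing. Also near, of no concern: a grey carton and a shallow steel tray, both under 35 mm high, and a syringe in a trough on the far half of the warmer, its top up to 85 mm above the table.
Not all that is in view belongs to the job. Of the things like the part that bears bottle_mid, leave any that is yellow; of the rest the smaller one is meant.

How it is judged:
On the way, in this order (a step that is already met when the one before it is completed fails the run):
1. the blue key is pressed down at least 4.5 mm, green and red up (distance of blue_top from where it was at the start of the episode above 0.0045 m and distance of each of green_top, red_top from where it was at the start of the episode below 0.0015 m), for 0.05 s.
2. the blue key is back up, no key down (distance of each of blue_top, green_top, red_top from where it was at the start of the episode below 0.0015 m), for 0.05 s.
3. the green key is pressed down at least 4.5 mm, blue and red up (distance of green_top from where it was at the start of the episode above 0.0045 m and distance of each of blue_top, red_top from where it was at the start of the episode below 0.0015 m), for 0.05 s.
At the end, for the whole second after the job is handed in: All three keys are back up (within 1.5 mm of rest), and the bottle stands upright (within 0.15 rad) within 20 mm of where it stood (all of step 2 and distance of bottle_mid from where it was at the start of the episode below 0.02 m and angle between bottle_mid's own z axis and vertical below 0.15 rad); the robot touches nothing.
It fails at once if the red stop key is pressed (more than 2.5 mm) (distance of red_top from where it was at the start of the episode above 0.0025 m).
It fails at once if blue and green are down together (both more than 2.5 mm) (distance of each of blue_top, green_top from where it was at the start of the episode above 0.0025 m).
It fails at once if the bottle is knocked over (tilted more than 0.4 rad) or pushed away (more than 30 mm) (angle between bottle_mid's own z axis and vertical above 0.4 rad or distance of bottle_mid from where it was at the start of the episode above 0.03 m).
It also fails if it takes over 38 s, if anything falls off the work surface, if the arm or the gripper's body presses on something with over 40 N, if the wrist force passes 120 N, or if a joint passes its speed limit or range.

## Working session

There is one attempt and no reset: what is moved stays moved. The work goes in short steps, Python scripts to look and compute and a tool call to move; the robot and the scene stay as the last step left them, time stands still between calls to the robot, and variables do not carry over. Pictures are saved under pics/ and viewed, at most 10 in all, crops included, and the job is handed in when it is done.

Besides the shell and the picture viewer there is one more tool, called after "Call:" as name(argument=value, ...) on one line, values as JSON. send_rows: Moves the arm, as the interface text tells. Its arguments: {"type":"object","properties":{"series":{"type":"array","items":{"type":"array"}}},"required":["series"]}

```bash
mkdir -p pics; python3 - <<'E'
from bench import telemetry, camera, ctrl, spotter
import cv2
for c in ["top","side"]:
    p=camera(c); cv2.imwrite(f"pics/{c}0.png",p["pixels"][:,:,::-1])
    print(c,p["xyz"],p["orientation"],p["camera_matrix"],p["dist_coeffs"])
    for t in ["blue_top","green_top","red_top","bottle_mid"]:
        print(c,t,[( [round(float(v),3) for v in d["xyz"]],round(d["conf"],2)) for d in spotter.landmark_of(t,c)])
o=telemetry.get_obs();print(o["time_s"],o["eef_pos"],o["eef_rot"],o["wrist_force"])
E
```

```text
top [0.55926687 0.1311044  1.01448258] [ 0.7067852   0.02802477 -0.03479506 -0.706016  ] [[571.29666413   0.         309.19396977]
 [  0.         571.29666413 235.00324792]
 [  0.           0.           1.        ]] [-0.08781017  0.          0.          0.          0.        ]
top blue_top [([0.53, -0.106, 0.081], 0.84)]
top green_top [([0.511, -0.2, 0.085], 0.83)]
top red_top [([0.54, -0.01, 0.083], 0.71)]
top bottle_mid [([0.799, 0.127, 0.076], 0.79)]
side [0.27952946 0.74210595 0.5783947 ] [-0.22806815 -0.1242812   0.44980286  0.85452706] [[461.17551936   0.         326.56886821]
 [  0.         461.17551936 242.06879134]
 [  0.           0.           1.        ]] [-0.05295573  0.          0.          0.          0.        ]
side blue_top [([0.531, -0.106, 0.087], 0.61), ([0.539, -0.012, 0.083], 0.54)]
side green_top [([0.518, -0.198, 0.084], 0.7)]
side red_top [([0.54, -0.009, 0.082], 0.55), ([0.519, -0.201, 0.084], 0.54)]
side bottle_mid [([0.797, 0.129, 0.075], 0.83), ([0.671, 0.112, 0.074], 0.81), ([0.706, 0.248, 0.105], 0.7)]
0.5 [0.14212706 0.55713584 0.23122707] [-1.71175318e-05  1.24594289e-01  9.92207770e-01 -5.97157596e-05] [-0.05543361 -0.91035388  0.29621288]
```

View pics/top0.png

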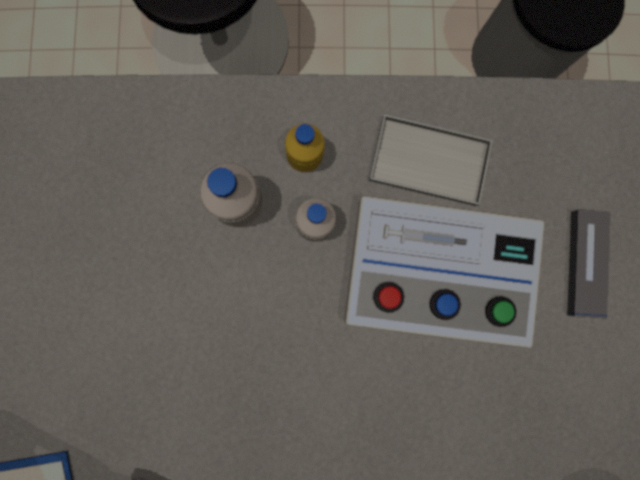

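View pics/side0.png

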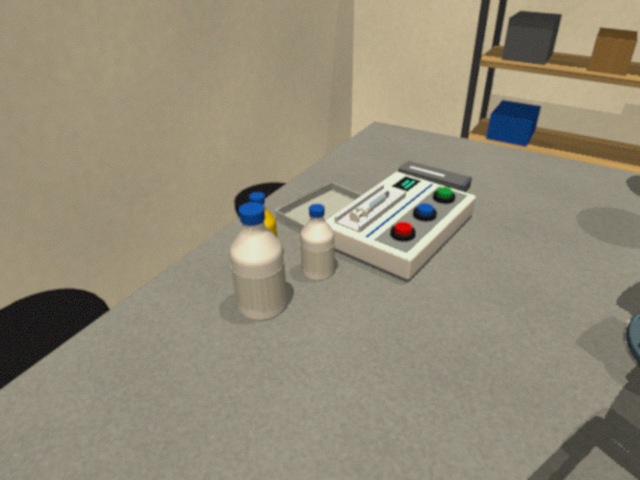

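Top view: the keys are red (390,297), blue (447,305) and green (503,312). The bottles are small white (316,218), large white (231,194) and yellow (305,147). Blue things that could be mistaken for the blue key are the bottle caps at (222,182), (317,213) and (305,133), and the blue stripe at (447,271). I choose the round cap in a black collar at (447,305) as blue, with green at (503,312). The bottle to leave alone is the small white one at (316,218). Next I take colour centroids from both cameras and one close crop.

```bash
cat > loc.py <<'E'
import numpy as np, cv2
from scipy.spatial.transform import Rotation as R
def ray_z(p,uv,z):
    n=cv2.undistortPoints(np.array([[uv]],float),p["camera_matrix"],np.array(p["dist_coeffs"]))[0,0]
    w,x,y,zz=p["orientation"]; d=R.from_quat([x,y,zz,w]).apply([n[0],-n[1],-1]); c=np.array(p["xyz"])
    return c+d*(z-c[2])/d[2]
def keys(p,boxes,z=0.083):
    hsv=cv2.cvtColor(p["pixels"],cv2.COLOR_RGB2HSV); out={}
    rng={"blue":(100,125),"green":(45,85),"red":(0,8)}
    for k,(u,v,r) in boxes.items():
        m=cv2.inRange(hsv,(rng[k][0],120,60),(rng[k][1],255,255)); b=np.zeros_like(m); cv2.circle(b,(u,v),r,255,-1)
        ys,xs=np.nonzero(m&b); c=((xs.min()+xs.max())/2,(ys.min()+ys.max())/2)
        out[k]=(len(xs),c,ray_z(p,(xs.mean(),ys.mean()),z).round(4))
    return out
E
python3 - <<'E'
from bench import camera
from loc import *
p=camera("top"); print(keys(p,{"blue":(447,305,17),"green":(503,312,17),"red":(390,297,17)}))
cv2.imwrite("pics/crop1.png",cv2.resize(p["pixels"][180:350,290:550,::-1],None,fx=3,fy=3))
p=camera("side"); print(keys(p,{"blue":(426,211,13),"green":(445,194,13),"red":(403,230,13)}))
E
```

```text
{'blue': (389, (np.float64(446.5), np.float64(304.5)), array([ 0.5288, -0.1026,  0.083 ])), 'green': (367, (np.float64(503.5), np.float64(311.5)), array([ 0.5165, -0.1967,  0.083 ])), 'red': (407, (np.float64(390.0), np.float64(297.0)), array([ 0.5411, -0.0088,  0.083 ]))}
{'blue': (169, (np.float64(425.0), np.float64(209.5)), array([ 0.5258, -0.0918,  0.083 ])), 'green': (137, (np.float64(444.5), np.float64(193.0)), array([ 0.5137, -0.1847,  0.083 ])), 'red': (212, (np.float64(403.0), np.float64(228.5)), array([5.383e-01, 1.000e-04, 8.300e-02]))}
```

View pics/crop1.png

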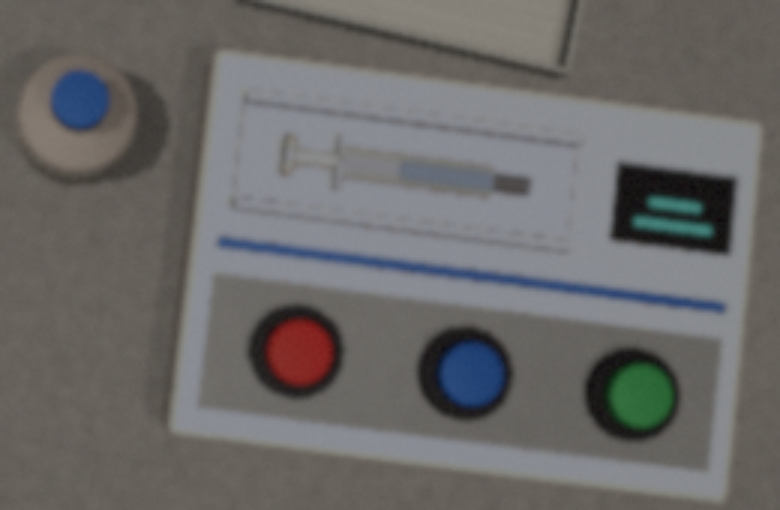

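The crop confirms it: blue is the middle key at crop (472,374), green is on the right (641,396), red on the left (300,352), and the small white bottle is at (80,115). Blue is at about (0.529, -0.104) and green at about (0.516, -0.198). I go above blue first with the gripper shut.

Call:
send_rows(series=[[[0, 0, 0], [30, -55, 0], 1], [[0, 0, 0], [60, -110, 0], 1], [[0, 0, 0], [90, -165, 0], 1], [[0, 0, 0], [120, -215, 0], 1], [[0, 0, 0], [150, -265, 0], 1], [[0, 0, 0], [180, -315, 0], 1], [[0, 0, 0], [210, -365, 0], 1], [[0, 0, 0], [240, -415, 0], 1], [[0, 0, 0], [270, -465, 0], 1], [[0, 0, 0], [300, -515, 0], 1]])

```text
time_s: 1.85
eef_pos: [0.443, 0.0403, 0.2317]
eef_rot: [0.001, 0.125, 0.992, 0.0]
wrist_force: [0.8, 2.0, 0.3]
opening: -0.001
grasp_force: 0.0
```

Call:
send_rows(series=[[[0, 0, 0], [30, -50, -20], 1], [[0, 0, 0], [60, -100, -50], 1], [[0, 0, 0], [87, -146, -80], 1], [[0, 0, 0], [87, -146, -80], 1], [[0, 0, 0], [87, -146, -80], 1], [[0, 0, 0], [87, -146, -80], 1]])

```text
time_s: 2.6
eef_pos: [0.5294, -0.103, 0.1525]
eef_rot: [0.001, 0.124, 0.992, -0.0]
wrist_force: [-0.5, 0.6, -0.0]
opening: -0.002
grasp_force: 0.0
```

```bash
python3 - <<'E'
from bench import camera,spotter,telemetry
from loc import *
p=camera("wrist"); cv2.imwrite("pics/w1.png",p["pixels"][:,:,::-1]); print(p["xyz"])
for t in ["blue_top","green_top","red_top"]:
    print(t,[(np.round(d["xyz"],3),round(d["conf"],2)) for d in spotter.landmark_of(t,"wrist")])
p=camera("side"); cv2.imwrite("pics/s1.png",cv2.resize(p["pixels"][90:290,300:540,::-1],None,fx=3,fy=3))
print(telemetry.get_obs()["eef_pos"])
E
```

```text
[ 0.4491601  -0.08289397  0.29488666]
blue_top [(array([ 0.531, -0.108,  0.083]), 0.81)]
green_top [(array([ 0.519, -0.203,  0.084]), 0.55)]
red_top [(array([ 0.542, -0.008,  0.081]), 0.63)]
[ 0.5293731  -0.10325104  0.1522111 ]
```

View pics/w1.png

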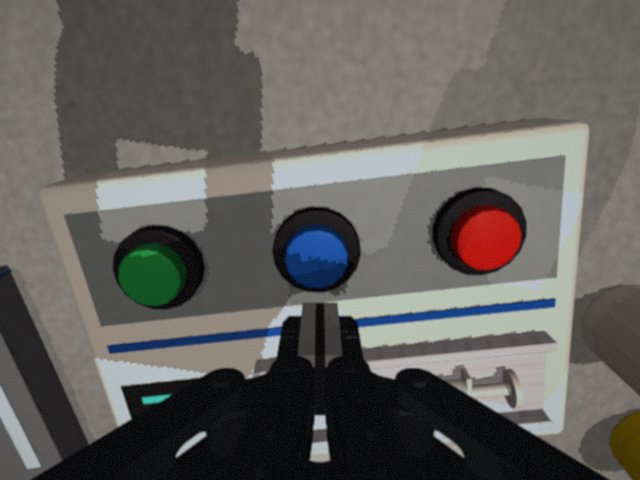

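View pics/s1.png

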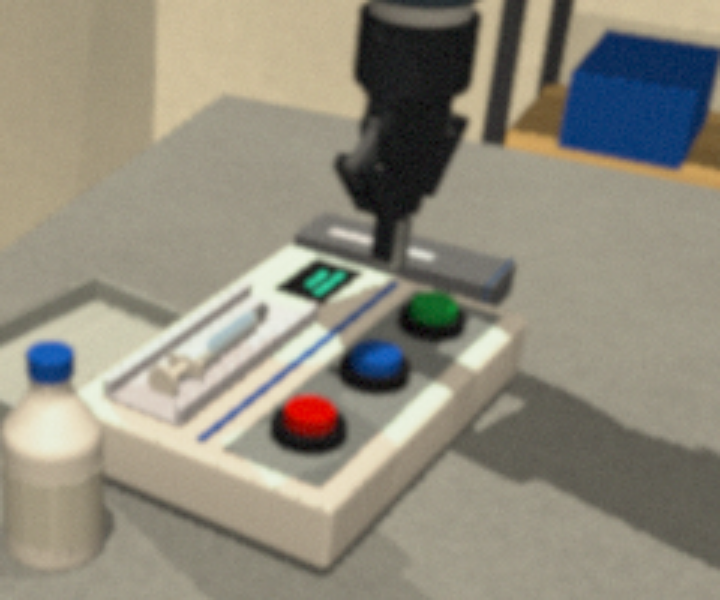

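The wrist view shows shut fingertips (320,310) centred in column with the blue key (317,258), green at (152,275) and red at (488,238); the side crop shows the tip high and clear of everything. I shift 2 mm towards the key centre, descend, then press.

Call:
send_rows(series=[[[0, 0, 0], [1, -2, -20], 1], [[0, 0, 0], [1, -2, -40], 1], [[0, 0, 0], [1, -2, -55], 1], [[0, 0, 0], [1, -2, -62], 1], [[0, 0, 0], [1, -2, -62], 1], [[0, 0, 0], [1, -2, -62], 1]])

```text
time_s: 3.6
eef_pos: [0.5307, -0.106, 0.09]
eef_rot: [0.001, 0.125, 0.992, -0.0]
wrist_force: [-0.7, -0.5, 0.1]
opening: -0.001
grasp_force: 0.0
```

Call:
send_rows(series=[[[0, 0, 0], [0, 0, -5], 1], [[0, 0, 0], [0, 0, -8], 1], [[0, 0, 0], [0, 0, -11], 1], [[0, 0, 0], [0, 0, -12], 1], [[0, 0, 0], [0, 0, -12], 1], [[0, 0, 0], [0, 0, -12], 1]])

```text
time_s: 4.35
eef_pos: [0.5304, -0.106, 0.0776]
eef_rot: [0.0, 0.125, 0.992, -0.0]
wrist_force: [0.4, 0.2, 5.3]
opening: -0.003
grasp_force: 2.0
```

Call:
send_rows(series=[[[0, 0, 0], [0, 0, -2], 1], [[0, 0, 0], [0, 0, -3], 1], [[0, 0, 0], [0, 0, -3], 1], [[0, 0, 0], [0, 0, -3], 1]])

```text
time_s: 4.85
eef_pos: [0.5306, -0.106, 0.0759]
eef_rot: [0.0, 0.124, 0.992, -0.0]
wrist_force: [-6.1, 1.9, 16.7]
opening: 0.001
grasp_force: 8.3
```

The key bottomed out (16.7 N, 7 mm travel). I lift, hold while it springs back, then move over green.

Call:
send_rows(series=[[[0, 0, 0], [0, 0, 15], 1], [[0, 0, 0], [0, 0, 40], 1], [[0, 0, 0], [0, 0, 40], 1], [[0, 0, 0], [0, 0, 40], 1], [[0, 0, 0], [-7, -47, 40], 1], [[0, 0, 0], [-13, -95, 40], 1], [[0, 0, 0], [-13, -95, 40], 1], [[0, 0, 0], [-13, -95, 40], 1]])

```text
time_s: 5.85
eef_pos: [0.5163, -0.2002, 0.113]
eef_rot: [-0.001, 0.125, 0.992, 0.001]
wrist_force: [-0.1, 0.2, -0.9]
opening: 0.0
grasp_force: 0.0
```

```bash
python3 - <<'E'
from bench import camera,spotter,telemetry
from loc import *
p=camera("wrist"); cv2.imwrite("pics/w2.png",p["pixels"][:,:,::-1])
for t in ["blue_top","green_top","red_top"]:
    print(t,[(np.round(d["xyz"],3),round(d["conf"],2)) for d in spotter.landmark_of(t,"wrist")])
print(telemetry.get_obs()["eef_pos"])
E
```

```text
blue_top [(array([ 0.53 , -0.106,  0.08 ]), 0.77)]
green_top [(array([ 0.522, -0.201,  0.083]), 0.6)]
red_top []
[ 0.51708016 -0.19960363  0.11390952]
```

View pics/w2.png

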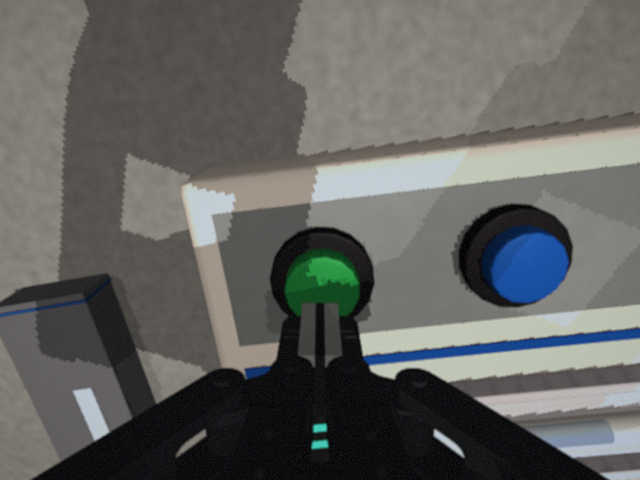

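The tip (320,305) lies over the green key (322,285), and blue (527,265) is up and clear. I press green 7 mm down the same way.

Call:
send_rows(series=[[[0, 0, 0], [1, 0, -15], 1], [[0, 0, 0], [1, 0, -25], 1], [[0, 0, 0], [1, 0, -31], 1], [[0, 0, 0], [1, 0, -36], 1], [[0, 0, 0], [1, 0, -39], 1], [[0, 0, 0], [1, 0, -40], 1], [[0, 0, 0], [1, 0, -40], 1], [[0, 0, 0], [1, 0, -40], 1]])

```text
time_s: 7.05
eef_pos: [0.5178, -0.2005, 0.0759]
eef_rot: [-0.001, 0.124, 0.992, 0.0]
wrist_force: [-8.3, 4.5, 15.5]
opening: -0.001
grasp_force: 8.0
```

Green bottomed out at 15.5 N, the same height as blue. I lift clear.

Call:
send_rows(series=[[[0, 0, 0], [0, 0, 20], 1], [[0, 0, 0], [0, 0, 60], 1], [[0, 0, 0], [0, 0, 110], 1], [[0, 0, 0], [0, 0, 130], 1], [[0, 0, 0], [0, 0, 130], 1], [[0, 0, 0], [0, 0, 130], 1], [[0, 0, 0], [0, 0, 130], 1]])

```text
time_s: 7.92
eef_pos: [0.5174, -0.2004, 0.2025]
eef_rot: [-0.001, 0.125, 0.992, 0.001]
wrist_force: [-0.1, -0.5, -0.4]
opening: -0.003
grasp_force: 0.0
```

```bash
python3 - <<'E'
from bench import camera,spotter,telemetry,ctrl
import numpy as np
camera("wrist"); camera("side")
for t,c in [("blue_top","wrist"),("green_top","wrist"),("red_top","wrist"),("bottle_mid","side")]:
    print(t,[(np.round(d["xyz"],3),round(d["conf"],2)) for d in spotter.landmark_of(t,c)])
o=telemetry.get_obs(); print(o["eef_pos"],o["wrist_force"],np.abs(o["dq"]).max())
print(ctrl.hand_in())
E
```

```text
blue_top [(array([ 0.531, -0.106,  0.083]), 0.82), (array([ 0.523, -0.202,  0.083]), 0.74)]
green_top [(array([ 0.52 , -0.202,  0.085]), 0.96)]
red_top [(array([ 0.541, -0.009,  0.08 ]), 0.79)]
bottle_mid [(array([0.797, 0.129, 0.078]), 0.94), (array([0.672, 0.113, 0.071]), 0.86), (array([0.707, 0.251, 0.106]), 0.82)]
[ 0.51800748 -0.20076172  0.20386773] [0.73716496 1.43681454 1.14188363] 0.003551333664051469
the job is handed in; nothing more can be done
None
```

I pressed blue and then green fully down (about 7 mm each) and let each come back up; red was never touched, the bottle reads within about 3 mm of where it stood, and the job is handed in with the arm clear (no verdict came back).

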